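Clamp the topping jar and unscrew its tight cap

TASK

The topping jar stands loose in the bench clamp with its cap screwed on tight: first push the clamp's lever down through its whole stroke until it is fully down and the jar is braced, then unscrew the cap anticlockwise, without the jar turning or lifting in the clamp, and stop turning as soon as the threads let go. Lift the cap straight up and finish while still holding it level in the gripper over the jar's mouth, clear of the rim by a finger's breadth or so (1 to 3 cm), with the clamp still shut. Leave the other things on the bench alone.

Things in the scene. Friction and masses are not known exactly. Their poses are not given: they have to be found in the camera images.
- stand: fixed jar clamp. Base plate 130 (x) by 200 (y) by 10 mm; origin on the table under the jar's place, z up. On its +y side a white V block (65 mm high over the table) backs the jar; on its -y side two steel cheeks (60 mm high, y = -67 to -117 mm) carry the lever, and a jaw with a rubber pad moves in +y onto the jar. Position and yaw vary.
- lever (a joint): clamp lever, rad: 0 open (rises outwards at 43 deg), 0.75 fully down (level, clamp shut). Turns about the stand's x axis through its point (0, -90, 50) mm; lever points to the stand's -y. A stiff cam lever with a sprung jaw: takes 4 N at the paddle at first, 8 N at the end of the stroke, and stays where it is left; fully down it presses the jar with 12 to 20 N.
- lever_pad (a point): middle of the upper face of the black paddle at the lever's end (36 mm wide, 42 mm long, 12 mm thick), 85 mm from the hinge: push it down from above. 112 mm over the table when open, 56 mm when shut; in between it swings about 19 mm outwards (stand's -y).
- clamp_pad: black rubber pad of the clamp's jaw, 34 by 42 mm face; origin at the stand's origin when open, about 7 mm towards the stand's +y when shut.
- jar: glass topping jar standing in the clamp, loose until clamped: body 72 mm diameter, 82 mm high, paper band, rim 110 mm above its foot, 0.3 to 0.65 kg. Origin at the centre of its foot (10 mm over the table), z up. The cap comes free when the cap's x axis points along the jar's x axis; it starts 48 to 64 deg clockwise of it (seen from above).
- jar_rim (a point): centre of the jar's mouth, level with the rim, on the jar's axis, 110 mm above its foot.
- jar_side (a point): point on the jar's side wall, on its x axis, 36 mm from the jar's axis and 45 mm above its foot; shows whether the jar turns.
- cap: aluminium screw cap, 60 mm diameter, 30 mm high, 70 g, rib on top along x. Origin: centre of its lower edge, z up; when tight 94.5 mm above the jar's foot, 4.5 mm over the jar's shoulder. Tight: 0.3 to 0.5 N m. Unscrews anticlockwise: 48 to 64 deg, rising 2 to 3 mm, then pops up 1 mm and lifts off; 40 deg too far it meets a stop. The skirt reaches 15.5 mm below the rim.
- cup: bystander: paper cup, 68 mm mouth, 85 mm high, origin under its centre
- spatula: bystander: spatula lying flat near the clamp, origin under its middle
- scoop: bystander: steel ice-cream scoop lying near the clamp on the robot's side, 160 mm long, origin under its middle
- squeeze_bottle: bystander: clear squeeze bottle, 60 mm diameter, 160 mm high, origin under its centre
- spare_jar: bystander: closed jar standing free on the table, 76 mm diameter, 100 mm high, origin under its centre
- pot: bystander: small steel pot, 100 mm mouth, 80 mm high, origin under its centre
- spoon: bystander: steel spoon lying on the table, origin under its middle
There are look-alikes about, which are no part of the job. Several things have the shape of the cap; the one meant has the colours described above. What is shaped like the jar but purple is not meant.

How it is judged:
On the way, in this order (a step that is already met when the one before it is completed fails the run):
1. the lever has been pushed through its stroke and the clamp braces the jar (value of joint lever above 0.68 rad and contact force between clamp_pad and jar above 5 N), for 0.2 s.
2. the cap has come free of the threads of the braced jar (all of step 1 and z of cap in the frame of jar above 0.101 m), for 0.05 s.
At the end, for the whole second after the job is handed in: Lever down (over 0.68 rad), pad pressing the jar over 5 N, jar upright; cap gripped (over 2 N), still, level within 10 deg, lower edge 4 to 40 mm above the rim, within 20 mm of the jar axis, touching only the fingers, turned at most 69 deg past where the threads let go (all of step 1 and z of cap in the frame of jar between 0.114 and 0.15 m and horizontal distance between cap and jar_rim below 0.02 m and angle between cap's own z axis and vertical below 0.17 rad and angle between the x axis of cap and the x axis of jar, either way round below 1.2 rad and contact force between cap and the fingers above 2 N and contact force between cap and jar below 0.05 N and contact force between cap and stand below 0.05 N and linear speed of cap below 0.03 m/s and angle between jar's own z axis and vertical below 0.06 rad); the arm keeps its last pose, push and grip.
It fails at once if the jar turned, slid or was lifted by more than 15 mm at its side (distance of jar_side from where it was at the start of the episode above 0.015 m).
It fails at once if a bystander was moved by more than 30 mm (distance of any of cup, spatula, scoop, squeeze_bottle, spare_jar, pot, spoon from where it was at the start of the episode above 0.03 m).
It also fails if it takes over 50 s, if anything falls off the work surface, if the arm or the gripper's body presses on something with over 40 N, if the wrist force passes 120 N, or if a joint passes its speed limit or range.

ROBOT

A 7-joint arm with a two-finger parallel gripper is mounted at the origin on the work surface. World frame = base frame: x ahead of the robot, y to its left, z up, the work surface at z = 0. Lengths are in m, angles in rad, forces in N, time in s.
With the tool pointing down it reaches from about 0.425 to 0.925 m from the base axis. Payload 6.8 kg.
Tool frame: the origin (TCP) lies on the front face of the gripper's body, between the roots of the fingers; the fingertips stand 73 mm ahead of it and the grasp point (between the pads) lies 54 mm ahead of it; z points along the fingers, y is the direction in which the jaws open and shut (so a half turn about z gives the same grasp; the last joint's range is limited). The gripper opens to 85 mm and grips with 20 to 120 N. Pads are 22 mm wide; open, the fingers measure 114 mm over their backs; the gripper's body (76 mm by 85 mm) begins 54 mm behind the grasp point. The pads swing forward as they close: fully open they stand 13 mm farther back than shut.
Start: joints at [-1.279, 0.477, 0.022, 1.555, -0.011, 1.109, -0.083], TCP at [0.263, 0.622, 0.304] pointing down, gripper open.
Joint ranges: [-2.96, 2.96], [-0.34, 2.1], [-1.41, 1.46], [0.24, 2.44], [-1.37, 4.51], [0.17, 1.92], [-2.96, 2.96]. Speed limits (rad/s): [2.39, 2.39, 3.14, 3.14, 3.14, 3.14, 3.14].

INTERFACE

Orientations are given as a unit quaternion [w, x, y, z].
In Python, from station import get_obs, read_camera, hand_in, spot_in, cut_out, spot_point gives the robot as it stands. The module is installed in compiled form; this text tells all that it offers.
- The arm moves only by the tool move_arm, never from a script. Its arguments are lists of equal length, an entry for each row: "gripper": the opening, from 0 (shut) to 1 (fully open); "xyz": the shift along the tool's x, y, z in cm, a list of three; "twist": the turn about the tool's z in rad. A call has 1 to 5 rows; each row is the pose to reach, as a shift and turn from the pose commanded when the call began, along the tool's axes at that moment; what a row does not reach only later rows make up. A row lasts 1/12 s, in which the tool goes at most 41.7 mm and 7.16 degrees, less where a joint would pass 70% of its speed; a pose out of reach is approached as far as the arm can. A call with a gripper value outside its range is refused whole. The fingers move at their own pace and stop on an object; "squeeze" is the grip in N (left out, the last holds). Time passes only in rows, so rows that repeat a pose let the fingers close. It gives the time, the measured TCP pose, the force and the opening at its end, in the units of the state.
- get_obs(): the state, without advancing time (a new reading comes with each control period).
- read_camera(name): name is "scene" or "top"; returns a dict with "pixels" (420x560x3 uint8, red, green, blue), "fx", "fy", "cx", "cy" (pixels), "R" (3x3) and "t" (3): a world point X has camera coordinates R X + t. Camera axes: x right, y down, z forward; pixel columns grow to the right and rows downward; lengths in m; the calibration is good to about 2 mm. A picture is of the moment at which its call begins. There is no depth.
- hand_in(): hands the job in, once; it reports no verdict.
Trained networks look in the newest picture that a camera, given by its name, has taken for a name from the list of things; names that differ only in an ending like _2 or _b are one class to them, and where a whole thing is asked for, a point or a joint stands for the part that bears it (a point fixed in the world has none). Each returns a list of dicts, best first, with "p" (0 to 1); they miss things now and then, are a little off and sometimes report something else, mostly with a low value. They report only what shows in the picture. A call takes as long as a camera call. They do not tell look-alikes from the thing itself.
- spot_in(query, camera): "centre" ([x, y, z] in m, in world coordinates, good to about 4 mm: the middle of the surface that is visible of it).
- cut_out(query, camera): "pixels" (420x560 bool, what is visible of it).
- spot_point(query, camera): "centre" ([x, y, z] in m, in world coordinates, good to about 4 mm: a listed point, or the origin of a listed thing).
The state is a dict: "t": time; "q": joint angles; "joint_vel": joint speeds; "joint_torque": joint torques, N m; "eef_pos": TCP position; "tool_rot": TCP orientation; "contact_force": force on the tool from outside, world axes, zero at the start; "torque": the same for the moment, N m; "gripper_width": opening from 0.0 (shut) to 1.0 (fully open).
Only numpy, scipy, OpenCV 4.12 (cv2) and the standard library are available. Lean on these libraries where they do the work, as an engineer would, in place of code of your own. Each camera call takes 0.05 s, during which the arm holds its last target.

## Working session

There is one attempt and no reset: what is moved stays moved. The work goes in short steps, Python scripts to look and compute and a tool call to move; the robot and the scene stay as the last step left them, time stands still between calls to the robot, and variables do not carry over. Pictures are saved under pics/ and viewed, and the job is handed in when it is done.

Besides the shell and the picture viewer there is one more tool, called after ">>>" as a command line: name --pt "numbers of a row" for each row, then --argument value for the rest. move_arm: Moves the arm, as the interface text tells. Its arguments: {"type":"object","properties":{"gripper":{"type":"array","items":{"type":"number"}},"xyz":{"type":"array","items":{"type":"array","items":{"type":"number"}}},"twist":{"type":"array","items":{"type":"number"}},"squeeze":{"type":"number"}},"required":["gripper","xyz","twist"]}

```bash
mkdir -p pics; python3 - <<'E'
from station import *
import cv2
o=get_obs();print(o)
for c in("scene","top"):
    r=read_camera(c);cv2.imwrite(f"pics/{c}0.png",r["pixels"][:,:,::-1]);print(c,r["fx"],r["fy"],r["cx"],r["cy"],r["R"],r["t"])
    for n in("stand","lever_pad","jar","jar_rim","jar_side","cap","clamp_pad","scoop","spatula","cup","squeeze_bottle","spare_jar","pot","spoon"):
        print(n,[(d["centre"],round(d["p"],2)) for d in spot_point(n,c)][:4])
E
```

```text
{'t': 0.0, 'q': array([-1.27910627,  0.47777543,  0.02234423,  1.55646325, -0.01148268,
        1.10928994, -0.08309846]), 'joint_vel': array([-0.00087675,  0.00012104, -0.00027972,  0.00160022, -0.00078328,
       -0.00027691, -0.00057547]), 'joint_torque': array([-4.05402288e-04, -5.96438420e+01,  1.60739075e+00, -2.81201684e+01,
        1.23629623e-02,  9.10379458e-03, -1.72071748e-05]), 'eef_pos': array([0.26255765, 0.62133992, 0.30293724]), 'tool_rot': array([-1.04708262e-04,  1.98553259e-01,  9.80089683e-01, -8.97751994e-04]), 'contact_force': array([-0.15049723, -0.17130735,  0.03571174]), 'torque': array([ 0.0203712 ,  0.02583064, -0.02136451]), 'gripper_width': 1.0006332960483553}
scene 381.6011036679499 381.6011036679499 279.1460797170676 211.1031592584888 [[-0.2903997   0.95690459  0.00127154]
 [ 0.7146624   0.21776774 -0.6647066 ]
 [-0.6363377  -0.19212188 -0.74710342]] [ 0.09396394 -0.32963328  1.58882206]
stand []
lever_pad [([0.526, -0.0864, 0.1142], 0.67)]
jar [([0.5486, 0.055, 0.0136], 0.65), ([0.5528, 0.0549, 0.1181], 0.65), ([0.4403, -0.1458, 0.0039], 0.6)]
jar_rim
[... 1144 characters left out ...]
0491, 0.0093], 0.49)]
jar_rim [([0.5466, 0.0568, 0.1177], 0.59), ([0.4411, -0.1424, 0.1103], 0.58)]
jar_side [([0.4355, -0.1063, 0.0436], 0.96), ([0.5199, 0.0394, 0.0593], 0.51), ([0.4589, -0.3391, 0.0005], 0.21)]
cap [([0.724, 0.1946, 0.0001], 0.86), ([0.5504, 0.0565, 0.1068], 0.66), ([0.4928, 0.2507, 0.0021], 0.54)]
clamp_pad []
scoop [([0.4262, 0.0231, 0.0001], 0.73), ([0.5232, -0.0904, 0.1112], 0.51)]
spatula [([0.6737, -0.0364, 0.0027], 0.86)]
cup [([0.6067, 0.208, -0.005], 0.65)]
squeeze_bottle [([0.6622, -0.3585, 0.0025], 0.91)]
spare_jar [([0.4574, -0.3394, 0.0021], 0.78)]
pot [([0.3981, 0.4853, -0.005], 0.84), ([0.5499, 0.0517, 0.0106], 0.49)]
spoon [([0.553, 0.0635, 0.0003], 0.64)]
```

View pics/scene0.png

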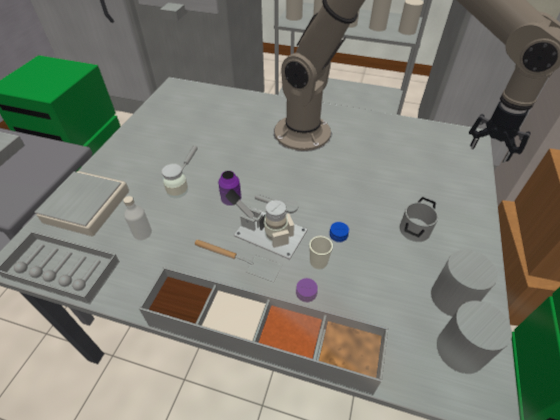

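View pics/top0.png

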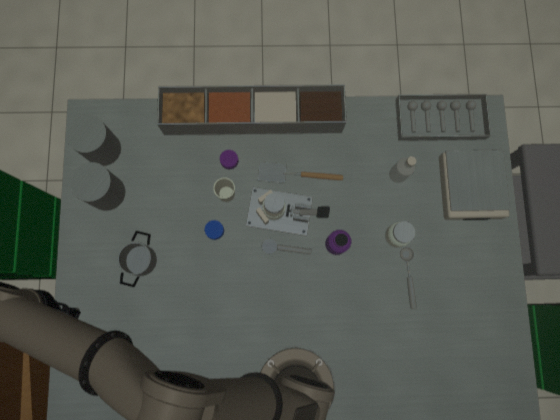

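```bash
python3 - <<'E'
from station import *
import cv2
a=read_camera("scene")["pixels"][165:265,200:330];b=read_camera("top")["pixels"][150:265,200:360]
import numpy as np
A=cv2.resize(a,None,fx=5,fy=5,interpolation=3);B=cv2.resize(b,None,fx=5,fy=5,interpolation=3)
cv2.imwrite("pics/cs.png",A[:,:,::-1]);cv2.imwrite("pics/ct.png",B[:,:,::-1])
for q in("cap","jar","lever","stand","lever_pad"):
  for c in("scene","top"):
    print(q,c,[(d["centre"],round(d["p"],2)) for d in spot_in(q,c)][:4])
E
```

```text
cap scene [([0.5008, 0.2563, 0.0297], 0.82), ([0.5643, 0.0602, 0.1342], 0.79), ([0.7348, 0.2042, 0.0287], 0.76)]
cap top [([0.5508, 0.0554, 0.1395], 0.83), ([0.7181, 0.1956, 0.0308], 0.69), ([0.491, 0.2445, 0.0305], 0.67)]
jar scene [([0.4586, -0.1366, 0.0881], 0.73), ([0.5789, 0.056, 0.0867], 0.54), ([0.4846, -0.3237, 0.0725], 0.47)]
jar top [([0.4309, -0.1373, 0.0929], 0.82), ([0.5243, 0.0495, 0.0928], 0.45)]
lever scene [([0.5316, -0.0729, 0.0991], 0.59)]
lever top []
stand scene [([0.5603, 0.0148, 0.0067], 0.96), ([0.5331, -0.0751, 0.0957], 0.72)]
stand top [([0.5334, 0.0139, 0.0099], 0.68)]
lever_pad scene [([0.531, -0.0771, 0.1007], 0.63)]
lever_pad top [([0.5268, -0.0815, 0.1027], 0.61), ([0.4228, 0.0454, 0.0214], 0.38)]
```

View pics/cs.png

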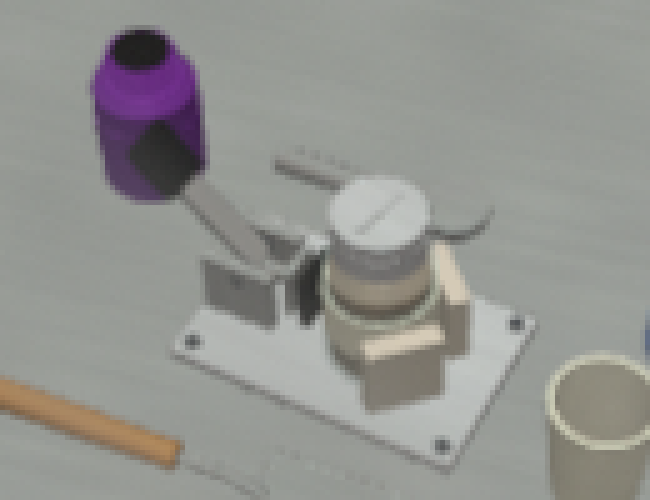

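View pics/ct.png

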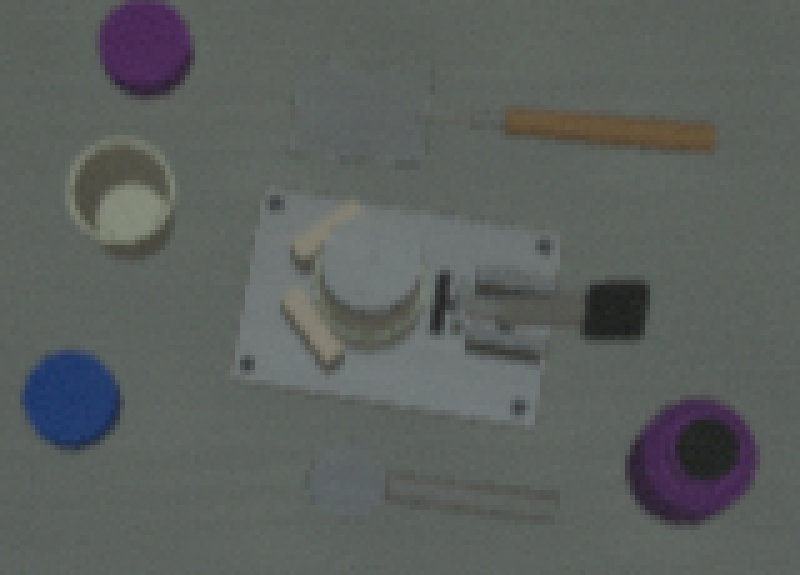

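```bash
cat > h.py <<'E'
from station import *
import numpy as np, cv2
def ray(r,u,v):
    R=np.array(r["R"]);t=np.array(r["t"]);o=-R.T@t
    d=R.T@np.array([(u-r["cx"])/r["fx"],(v-r["cy"])/r["fy"],1]);return o,d/np.linalg.norm(d)
def plane(r,u,v,z):
    o,d=ray(r,u,v);return o+d*(z-o[2])/d[2]
def tri(r1,p1,r2,p2):
    o1,d1=ray(r1,*p1);o2,d2=ray(r2,*p2)
    s=np.linalg.lstsq(np.c_[d1,-d2],o2-o1,rcond=None)[0]
    a=o1+d1*s[0];b=o2+d2*s[1];return (a+b)/2,np.linalg.norm(a-b)
E
python3 - <<'E'
from h import *
np.set_printoptions(precision=4,suppress=True)
S=read_camera("scene");T=read_camera("top")
s=lambda x,y:((x+.5)/5-.5+200,(y+.5)/5-.5+165)
t=lambda x,y:((x+.5)/5-.5+200,(y+.5)/5-.5+150)
print("cap",tri(S,s(380,213),T,t(372,262)))
print("pad",tri(S,s(168,157),T,t(617,309)))
print("purple top",tri(S,s(141,48),T,t(709,447)))
P=np.array([plane(T,*t(*p),.01) for p in((275,203),(545,246),(518,407),(247,363))]);print(P,P.mean(0))
e=P[1]-P[0]+P[2]-P[3];f=P[0]-P[3]+P[1]-P[2];print(np.degrees(np.arctan2(e[1],e[0])),np.degrees(np.arctan2(f[1],f[0])),np.linalg.norm(e)/2,np.linalg.norm(f)/2)
Q=np.array([plane(S,*s(*p),.01) for p in((193,342),(442,446),(517,324))]);print(Q,(Q[0]+Q[2])/2)
a,b=plane(S,*s(360,234),.1345),plane(S,*s(405,194),.1345);print("rib",a,b,np.degrees(np.arctan2(*(b-a)[1::-1])))
E
```

```text
cap (array([0.5518, 0.0562, 0.1334]), np.float64(0.0037572676083081767))
pad (array([ 0.5248, -0.0918,  0.1096]), np.float64(0.005620796276043023))
purple top (array([ 0.4391, -0.144 ,  0.1119]), np.float64(0.005077524818539534))
[[ 0.6185  0.1149  0.01  ]
 [ 0.5868 -0.0613  0.01  ]
 [ 0.4808 -0.0404  0.01  ]
 [ 0.5126  0.1343  0.01  ]] [0.5497 0.0369 0.01  ]
-100.25338018980206 -10.770741707792327 0.17830814017638297 0.10789037524069195
[[ 0.5859 -0.0572  0.01  ]
 [ 0.6173  0.1174  0.01  ]
 [ 0.5112  0.1373  0.01  ]] [0.5485 0.0401 0.01  ]
rib [0.5717 0.0521 0.1345] [0.5335 0.0681 0.1345] 157.28677676642
```

Candidates for the cap, by scene pixel:
- Aluminium cap on the clamped jar: (275,210)
- Blue cap: (340,231)
- Purple cap: (306,289)

The close crop shows the aluminium cap, with its rib, on the glass jar in the clamp. That is the one meant. The purple jar at (230,187) is a look-alike. I'm moving over to the lever first.

>>> move_arm --gripper '[0, 0, 0, 0, 0]' --pt "-2.5 -2.7 0" --pt "-5 -5.4 0" --pt "-7.5 -8.1 0" --pt "-10.1 -10.8 0" --pt "-12.6 -13.5 0" --twist '[0, 0, 0, 0, 0]'

```text
t: 2.62
eef_pos: [0.3268, 0.4466, 0.304]
tool_rot: [0.0, 0.199, 0.98, 0.0]
contact_force: [1.6, -0.0, 0.6]
gripper_width: 0.3
```

>>> move_arm --gripper '[0, 0, 0, 0, 0]' --pt "-2.6 -2.8 0" --pt "-5.2 -5.6 0" --pt "-7.8 -8.4 0" --pt "-10.4 -11.2 0" --pt "-13 -14 0" --twist '[0, 0, 0, 0, 0]'

```text
t: 3.03
eef_pos: [0.3919, 0.267, 0.3042]
tool_rot: [0.0, 0.199, 0.98, 0.0]
contact_force: [0.5, -0.0, 0.5]
gripper_width: 0.005
```

>>> move_arm --gripper '[0, 0, 0, 0, 0]' --pt "-2.6 -2.8 0" --pt "-5.2 -5.6 0" --pt "-7.8 -8.4 0" --pt "-10.4 -11.2 0" --pt "-13 -14 0" --twist '[0, 0, 0, 0, 0]'

```text
t: 3.45
eef_pos: [0.4571, 0.0874, 0.3043]
tool_rot: [0.0, 0.199, 0.98, 0.0]
contact_force: [0.6, 0.2, -0.4]
gripper_width: -0.0
```

>>> move_arm --gripper '[0, 0, 0, 0, 0]' --pt "-2.6 -2.8 0" --pt "-5.2 -5.6 0" --pt "-7.8 -8.4 0" --pt "-10.4 -11.2 0" --pt "-13 -14 0" --twist '[0, 0, 0, 0, 0]'

```text
t: 3.87
eef_pos: [0.5224, -0.0921, 0.3042]
tool_rot: [0.0, 0.198, 0.98, 0.0]
contact_force: [0.3, 0.6, -0.6]
gripper_width: -0.0
```

>>> move_arm --gripper '[0, 0, 0, 0, 0]' --pt "0 0 0" --pt "0 0 0" --pt "0 0 0" --pt "0 0 0" --pt "0 0 0" --twist '[0.12, 0.24, 0.36, 0.48, 0.6]'

```text
t: 4.28
eef_pos: [0.5221, -0.0904, 0.304]
tool_rot: [0.0, 0.482, 0.876, 0.0]
contact_force: [-0.4, -0.2, 0.2]
gripper_width: -0.001
```

>>> move_arm --gripper '[0, 0, 0, 0, 0]' --pt "0 0 0" --pt "0 0 0" --pt "0 0 0" --pt "0 0 0" --pt "0 0 0" --twist '[0.12, 0.24, 0.36, 0.48, 0.6]'

```text
t: 4.7
eef_pos: [0.522, -0.0902, 0.3041]
tool_rot: [0.0, 0.719, 0.695, 0.0]
contact_force: [0.0, 0.6, 0.8]
gripper_width: 0.0
```

>>> move_arm --gripper '[0, 0, 0]' --pt "0 0 0" --pt "0 0 0" --pt "0 0 0" --twist '[0.12, 0.15, 0.15]'

```text
t: 4.95
eef_pos: [0.5221, -0.0901, 0.304]
tool_rot: [0.0, 0.768, 0.641, 0.0]
contact_force: [-0.6, 0.2, 0.4]
gripper_width: 0.001
```

>>> move_arm --gripper '[0, 0, 0, 0, 0]' --pt "0 0 3" --pt "0 0 6" --pt "0 0 9" --pt "0 0 9.5" --pt "0 0 9.5" --twist '[0, 0, 0, 0, 0]'

```text
t: 5.37
eef_pos: [0.521, -0.0902, 0.2076]
tool_rot: [-0.001, 0.767, 0.641, -0.002]
contact_force: [-0.1, 0.0, -0.3]
gripper_width: -0.001
```

```bash
python3 - <<'E'
from h import *
S=read_camera("scene")["pixels"][145:265,190:340];T=read_camera("top")["pixels"][150:265,200:360]
cv2.imwrite("pics/a1.png",cv2.resize(S,None,fx=5,fy=5,interpolation=3)[:,:,::-1])
cv2.imwrite("pics/a2.png",cv2.resize(T,None,fx=5,fy=5,interpolation=3)[:,:,::-1])
o=get_obs();print(o["eef_pos"],o["contact_force"],o["q"])
E
```

```text
[ 0.52272746 -0.09067519  0.21011337] [-0.25439246 -0.35695919  0.04051622] [-0.44745533  0.41332752  0.63310111  2.02135452 -0.33513182  0.80755746
  0.20136965]
```

View pics/a1.png

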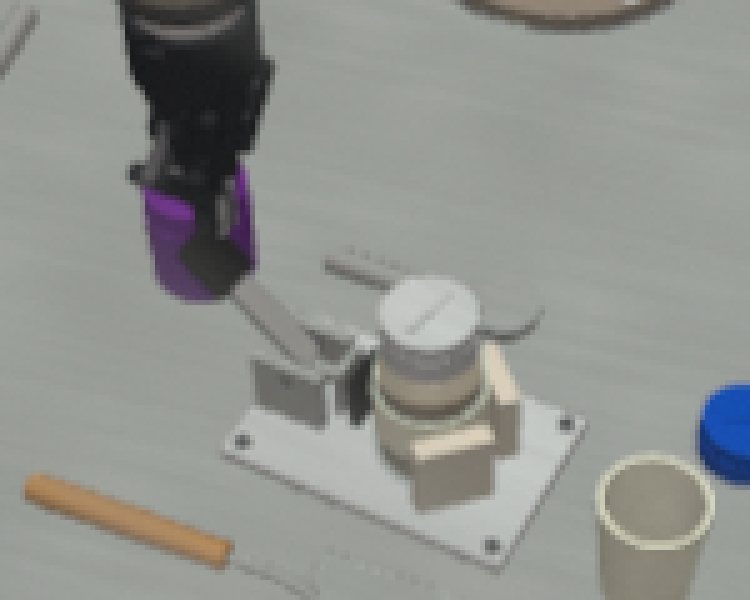

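The scene crop shows the shut fingertips right above the paddle, at crop (215,235). I'm pushing down along the arc.

>>> move_arm --gripper '[0, 0, 0, 0, 0]' --pt "0 0 0.7" --pt "0 0 1.4" --pt "-0.3 0 2.1" --pt "-0.6 0 2.8" --pt "-0.9 0 3.5" --twist '[0, 0, 0, 0, 0]'

```text
t: 5.88
eef_pos: [0.5211, -0.0998, 0.1741]
tool_rot: [0.001, 0.767, 0.641, 0.001]
contact_force: [0.8, -1.3, 4.8]
gripper_width: -0.0
```

>>> move_arm --gripper '[0, 0, 0, 0, 0]' --pt "-0.3 0 0.7" --pt "-0.6 0 1.4" --pt "-0.8 0 2.1" --pt "-1.0 0 2.6" --pt "-1.1 0 3.1" --twist '[0, 0, 0, 0, 0]'

```text
t: 6.3
eef_pos: [0.5189, -0.1115, 0.143]
tool_rot: [0.001, 0.768, 0.641, 0.0]
contact_force: [-0.5, -2.2, 6.8]
gripper_width: -0.001
```

>>> move_arm --gripper '[0, 0, 0, 0]' --pt "-0.1 0 0.4" --pt "-0.2 0 0.8" --pt "-0.2 0 1.2" --pt "-0.2 0 1.4" --twist '[0, 0, 0, 0]'

```text
t: 6.63
eef_pos: [0.5186, -0.1136, 0.129]
tool_rot: [0.001, 0.768, 0.641, 0.0]
contact_force: [0.4, -3.5, 7.6]
gripper_width: 0.003
```

```bash
python3 - <<'E'
from h import *
S=read_camera("scene")["pixels"][145:265,190:340]
cv2.imwrite("pics/a3.png",cv2.resize(S,None,fx=5,fy=5,interpolation=3)[:,:,::-1])
o=get_obs();print(o["eef_pos"],o["contact_force"])
print(spot_point("lever_pad","scene"),spot_point("jar_side","scene"))
E
```

```text
[ 0.51851822 -0.11355276  0.12884513] [ 0.42628152 -0.98665296  1.39606148]
[{'centre': [0.5201, -0.1163, 0.0566], 'p': 0.44}] [{'centre': [0.4359, -0.1042, 0.0444], 'p': 0.7}, {'centre': [0.5231, 0.0426, 0.0525], 'p': 0.61}]
```

View pics/a3.png

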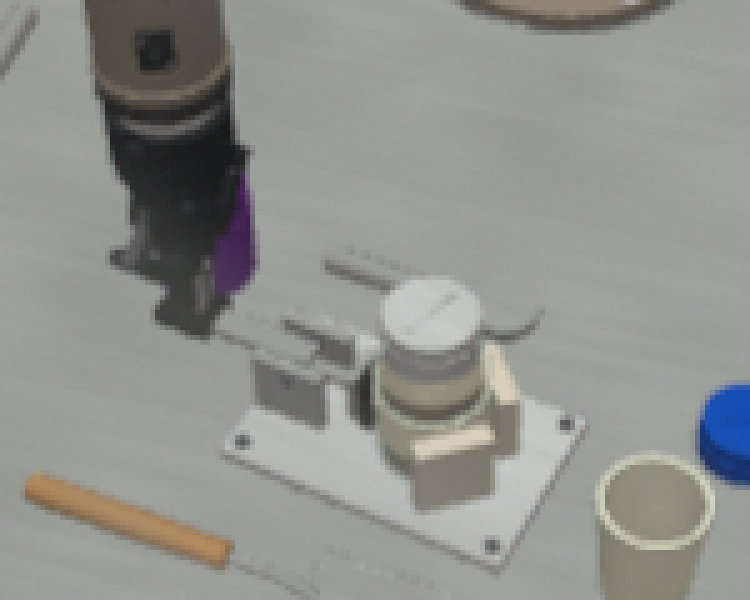

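The lever is almost level. I'm pressing a little further to reach the hard stop.

>>> move_arm --gripper '[0, 0]' --pt "0 0 0.2" --pt "0 0 0.2" --twist '[0, 0]'

```text
t: 6.95
eef_pos: [0.5183, -0.1129, 0.1283]
tool_rot: [0.0, 0.768, 0.641, 0.001]
contact_force: [-5.2, 0.1, 19.0]
gripper_width: -0.006
```

>>> move_arm --gripper '[0, 0]' --pt "0 0 0.2" --pt "0 0 0.2" --twist '[0, 0]'

```text
t: 7.12
eef_pos: [0.5185, -0.1131, 0.1279]
tool_rot: [-0.0, 0.768, 0.641, 0.001]
contact_force: [-10.5, 1.3, 40.3]
gripper_width: -0.001
```

It hit the hard stop: force rose from 8 to 40 N with no further travel. I'm retracting, opening the gripper and looking again.

>>> move_arm --gripper '[0, 0, 0, 0, 0.5]' --pt "0 0 -2" --pt "0 0 -5" --pt "0 0 -9" --pt "0 0 -13" --pt "0 0 -16" --twist '[0, 0, 0, 0, 0]'

```text
t: 7.53
eef_pos: [0.5181, -0.1122, 0.2873]
tool_rot: [0.0, 0.768, 0.641, 0.0]
contact_force: [1.2, -0.5, 0.8]
gripper_width: 0.127
```

```bash
python3 - <<'E'
from h import *
S=read_camera("scene")["pixels"][145:265,190:340];T=read_camera("top")["pixels"][160:240,220:340]
cv2.imwrite("pics/b1.png",cv2.resize(S,None,fx=5,fy=5,interpolation=3)[:,:,::-1])
cv2.imwrite("pics/b2.png",cv2.resize(T,None,fx=6,fy=6,interpolation=3)[:,:,::-1])
o=get_obs();print(o["eef_pos"],o["contact_force"])
for c in("scene","top"):
  for n in("lever_pad","jar_side","jar_rim","cap","jar"): print(c,n,[(d["centre"],round(d["p"],2)) for d in spot_point(n,c)][:3])
  for d in cut_out("cap",c)[:3]:
    m=np.argwhere(d["pixels"]);print(c,d["p"],m.min(0),m.max(0))
E
```

```text
[ 0.52022775 -0.11254302  0.2894863 ] [ 0.60007562 -0.73228625 -0.16589605]
scene lever_pad [([0.5221, -0.115, 0.0572], 0.5), ([0.3974, 0.4818, 0.0025], 0.39)]
scene jar_side [([0.5238, 0.0433, 0.0525], 0.87), ([0.436, -0.1062, 0.0423], 0.74), ([0.3279, -0.3712, 0.0017], 0.61)]
scene jar_rim [([0.4387, -0.1451, 0.1069], 0.78), ([0.5496, 0.0542, 0.1207], 0.67), ([0.5501, 0.0565, -0.0022], 0.62)]
scene cap [([0.4882, 0.2515, -0.0017], 0.87), ([0.7276, 0.204, -0.0004], 0.74), ([0.5538, 0.0565, 0.1064], 0.66)]
scene jar [([0.4418, -0.1427, 0.0045], 0.84), ([0.5479, 0.0567, 0.013], 0.6)]
scene 0.92 [201 266] [221 286]
scene 0.81 [222 330] [242 348]
scene 0.57 [279 296] [301 317]
top lever_pad [([0.6083, 0.2111, -0.0014], 0.6), ([0.5187, -0.1155, 0.054], 0.52)]
top jar_side [([0.6061, 0.2079, -0.0021], 0.73), ([0.5222, 0.0392, 0.0563], 0.63)]
top jar_rim [([0.5497, 0.0588, 0.1183], 0.71)]
top cap [([0.5533, 0.0577, 0.1065], 0.88), ([0.7231, 0.198, 0.0024], 0.68), ([0.4909, 0.2493, 0.0018], 0.5)]
top jar [([0.549, 0.0511, 0.0079], 0.55), ([0.5189, 0.036, 0.0544], 0.35)]
top 0.78 [221 206] [237 223]
top 0.68 [201 262] [219 284]
top 0.55 [192 265] [211 283]
```

View pics/b1.png

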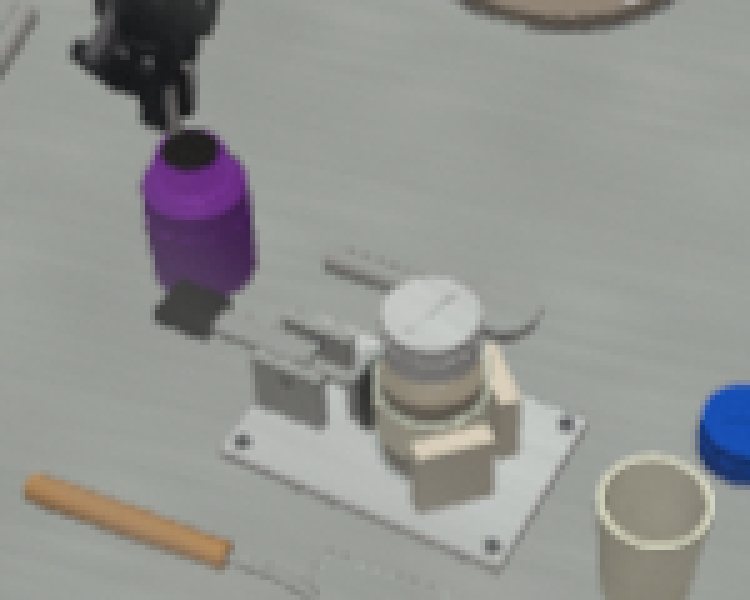

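View pics/b2.png

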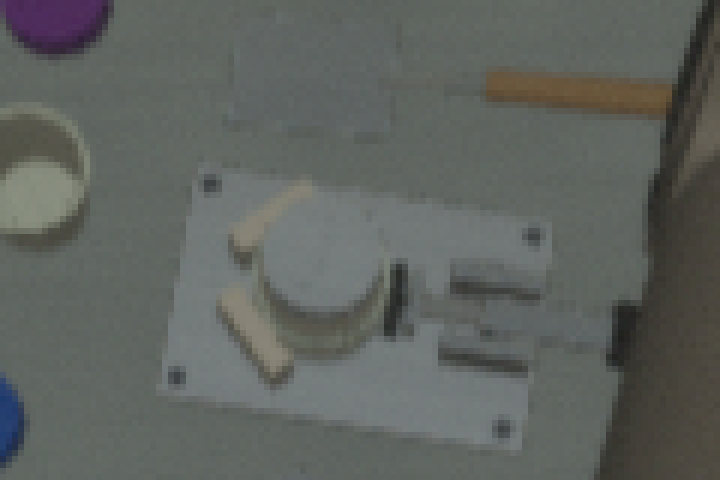

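The lever is level and the pad is on the jar, at scene crop (365,395). I'm going over the cap with the gripper open.

>>> move_arm --gripper '[1, 1, 1, 1, 1]' --pt "3.5 0 0" --pt "7 0 0" --pt "10.5 0.1 0" --pt "14 0.1 0" --pt "17.2 0.1 0" --twist '[0, 0, 0, 0, 0]'

```text
t: 8.65
eef_pos: [0.5499, 0.0593, 0.2849]
tool_rot: [-0.0, 0.767, 0.641, 0.0]
contact_force: [1.1, 1.1, 0.1]
gripper_width: 0.995
```

>>> move_arm --gripper '[1, 1, 1, 1, 1]' --pt "0 0 1" --pt "0 0 2.5" --pt "0 0 4.5" --pt "0 0 5.5" --pt "0 0 5.5" --twist '[0, 0, 0, 0, 0]'

```text
t: 9.07
eef_pos: [0.5483, 0.0569, 0.2276]
tool_rot: [-0.001, 0.768, 0.641, -0.002]
contact_force: [0.1, -0.2, 0.2]
gripper_width: 0.999
```

```bash
python3 - <<'E'
from h import *
S=read_camera("scene")["pixels"][125:245,200:350];T=read_camera("top")["pixels"][160:240,220:340]
cv2.imwrite("pics/c1.png",cv2.resize(S,None,fx=5,fy=5,interpolation=3)[:,:,::-1])
cv2.imwrite("pics/c2.png",cv2.resize(T,None,fx=6,fy=6,interpolation=3)[:,:,::-1])
o=get_obs();print(o["eef_pos"],o["contact_force"],o["torque"],o["gripper_width"],o["q"])
E
```

```text
[0.54977119 0.05668195 0.22999612] [-0.30284744 -0.4142903  -0.39381855] [ 0.02109652 -0.02676911 -0.00884378] 0.9999941449214645 [-0.69281765  0.41388387  0.60961462  1.95309038 -0.30633826  0.86693006
 -0.10159912]
```

View pics/c1.png

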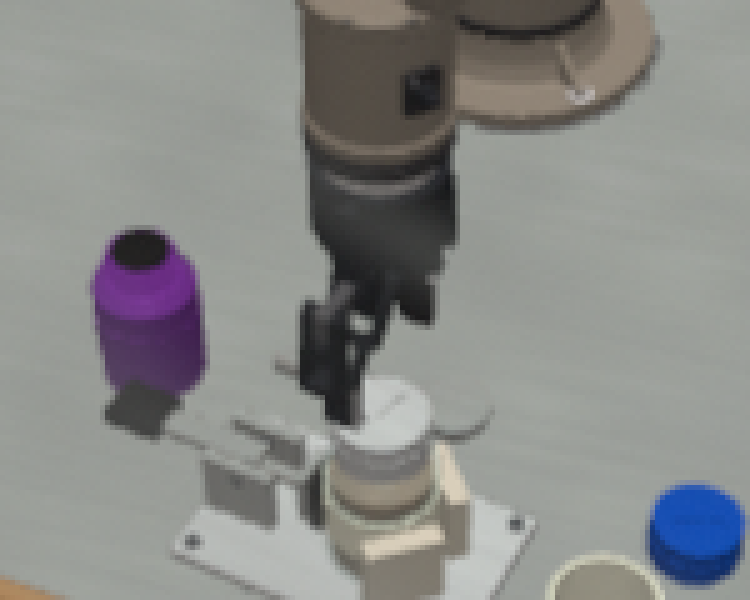

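View pics/c2.png

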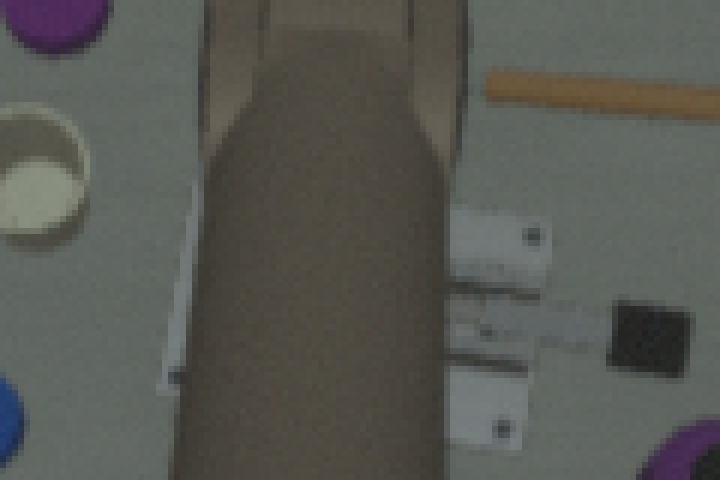

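The near finger shows at the cap's +x side and the paddle is still down. I'm centring, descending and gripping softly first.

>>> move_arm --gripper '[1, 1, 1, 1, 1]' --pt "0 0.2 1" --pt "0 0.2 2.5" --pt "0 0.2 4" --pt "0 0.2 5" --pt "0 0.2 5.1" --twist '[0, 0, 0, 0, 0]'

```text
t: 9.58
eef_pos: [0.551, 0.0567, 0.1774]
tool_rot: [-0.0, 0.768, 0.641, -0.001]
contact_force: [0.7, -0.2, -0.8]
gripper_width: 0.998
```

>>> move_arm --gripper '[0.75, 0.7, 0.65, 0.6, 0.6]' --pt "0 0 0" --pt "0 0 0" --pt "0 0 0" --pt "0 0 0" --pt "0 0 0" --twist '[0, 0, 0, 0, 0]' --squeeze 20

```text
t: 10.0
eef_pos: [0.552, 0.0567, 0.1799]
tool_rot: [0.0, 0.768, 0.641, 0.001]
contact_force: [-2.9, -0.7, 6.3]
gripper_width: 0.699
```

```bash
python3 - <<'E'
from h import *
S=read_camera("scene")["pixels"][125:245,200:350]
cv2.imwrite("pics/d1.png",cv2.resize(S,None,fx=5,fy=5,interpolation=3)[:,:,::-1])
o=get_obs();print(o["eef_pos"],o["contact_force"],o["torque"],o["gripper_width"])
E
```

```text
[0.55196599 0.05673534 0.17983192] [-2.31551974 -0.56200149  5.91769926] [-0.07516089  0.54972873  0.03004377] 0.6998689107195787
```

View pics/d1.png

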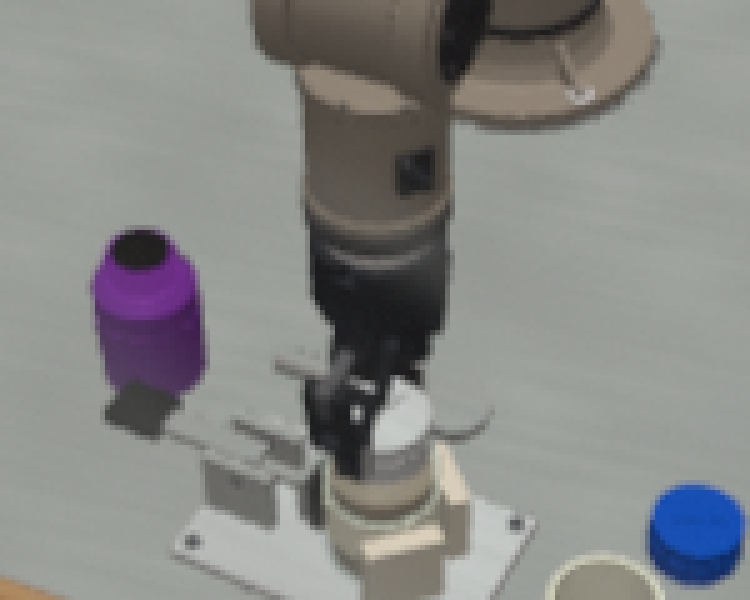

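The grip is on at opening 0.70, about 60 mm, which is the cap's width. I'm firming the squeeze and turning anticlockwise in steps, rising with the thread.

>>> move_arm --gripper '[0.5, 0.5, 0.5]' --pt "0 0 -0.04" --pt "0 0 -0.04" --pt "0 0 -0.04" --twist '[0, 0, 0]' --squeeze 60

```text
t: 10.3
eef_pos: [0.552, 0.0567, 0.1802]
tool_rot: [0.0, 0.768, 0.641, 0.001]
contact_force: [-2.1, -0.2, 6.7]
gripper_width: 0.687
```

>>> move_arm --gripper '[0.5, 0.5, 0.5, 0.5]' --pt "0 0 0" --pt "0 0 -0.03" --pt "0 0 -0.05" --pt "0 0 -0.05" --twist '[-0.07, -0.14, -0.21, -0.21]'

```text
t: 10.63
eef_pos: [0.5525, 0.057, 0.1808]
tool_rot: [0.0, 0.695, 0.719, 0.001]
contact_force: [-1.1, 0.2, 5.4]
gripper_width: 0.687
```

```bash
python3 - <<'E'
from h import *
o=get_obs();print(o["eef_pos"],o["contact_force"],o["torque"],o["gripper_width"])
S=read_camera("scene")["pixels"][125:245,200:350]
cv2.imwrite("pics/e1.png",cv2.resize(S,None,fx=5,fy=5,interpolation=3)[:,:,::-1])
print([(d["centre"],d["p"]) for d in spot_point("jar_side","scene")])
E
```

```text
[0.55252265 0.05701119 0.18082281] [-1.0781856   0.22563021  5.40596773] [0.08201751 0.17612042 0.20923057] 0.6866503394232071
[([0.4321, -0.1054, 0.0456], 0.91), ([0.5214, 0.0421, 0.0525], 0.77)]
```

View pics/e1.png

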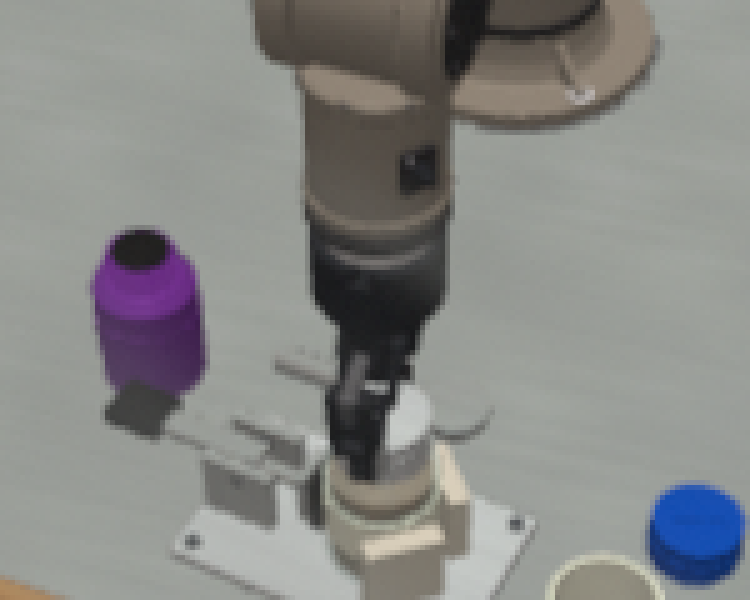

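>>> move_arm --gripper '[0.5, 0.5, 0.5, 0.5, 0.5]' --pt "0 0 -0.02" --pt "0 0 -0.04" --pt "0 0 -0.06" --pt "0 0 -0.08" --pt "0 0 -0.08" --twist '[-0.08, -0.16, -0.24, -0.3, -0.3]'

```text
t: 11.15
eef_pos: [0.5525, 0.0572, 0.1815]
tool_rot: [0.001, 0.581, 0.814, 0.001]
contact_force: [-0.5, 0.8, 6.0]
gripper_width: 0.684
```

```bash
cat > look.py <<'E'
import sys
from h import *
o=get_obs();print(o["eef_pos"],o["contact_force"],o["torque"],o["gripper_width"])
S=read_camera("scene")["pixels"][125:245,200:350]
cv2.imwrite(f"pics/{sys.argv[1]}.png",cv2.resize(S,None,fx=5,fy=5,interpolation=3)[:,:,::-1])
print([(d["centre"],round(d["p"],2)) for d in spot_point("jar_side","scene")],[(d["centre"],round(d["p"],2)) for d in spot_point("cap","scene")],[(d["centre"],round(d["p"],2)) for d in spot_point("jar_rim","scene")])
x=o["tool_rot"];print("yaw y",np.degrees(np.arctan2(2*x[2]**2-1,2*x[1]*x[2])))
E
python3 look.py e2
```

```text
[0.55251592 0.05718508 0.18146757] [-0.45589282  0.76303029  6.02355447] [0.18838248 0.15134589 0.2049526 ] 0.6842595301229752
[([0.4377, -0.105, 0.0456], 0.92), ([0.5195, -0.1159, 0.0574], 0.61), ([0.5203, 0.0426, 0.0543], 0.53)] [([0.4895, 0.2498, 0.0012], 0.82), ([0.7305, 0.2057, -0.0013], 0.72), ([0.5542, 0.061, 0.1088], 0.65)] [([0.4386, -0.1434, 0.108], 0.95), ([0.5515, 0.0557, 0.1216], 0.75)]
yaw y 19.003258578591538
```

View pics/e2.png

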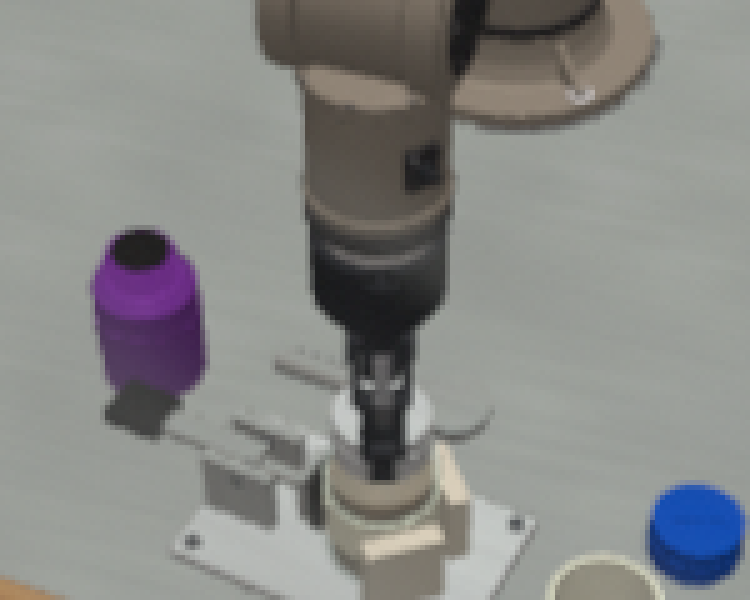

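Turned 29° so far, with the jar still. Going on in smaller steps.

>>> move_arm --gripper '[0.5, 0.5, 0.5, 0.5, 0.5]' --pt "0 0 -0.02" --pt "0 0 -0.04" --pt "0 0 -0.06" --pt "0 0 -0.07" --pt "0 0 -0.07" --twist '[-0.08, -0.16, -0.24, -0.27, -0.27]'

```text
t: 11.77
eef_pos: [0.5525, 0.0573, 0.1821]
tool_rot: [0.001, 0.467, 0.884, 0.001]
contact_force: [0.9, 1.2, 5.7]
gripper_width: 0.688
```

```bash
python3 look.py e3
```

```text
[0.55252859 0.05725555 0.18214852] [0.88202251 1.19289403 5.67744403] [0.17126019 0.135825   0.06369958] 0.6884190709280574
[([0.4357, -0.1072, 0.045], 0.7), ([0.5197, 0.0436, 0.053], 0.65)] [([0.7241, 0.2021, -0.0015], 0.9), ([0.4861, 0.2499, -0.0006], 0.68), ([0.5512, 0.0576, 0.1081], 0.47)] [([0.44, -0.1426, 0.1089], 0.89), ([0.5505, 0.0572, 0.1206], 0.56)]
yaw y 34.378895812204064
```

>>> move_arm --gripper '[0.5, 0.5, 0.5]' --pt "0 0 -0.02" --pt "0 0 -0.02" --pt "0 0 -0.02" --twist '[-0.07, -0.07, -0.07]'

```text
t: 12.22
eef_pos: [0.5526, 0.0572, 0.1825]
tool_rot: [0.001, 0.436, 0.9, 0.001]
contact_force: [0.5, 0.6, 7.0]
gripper_width: 0.686
```

```bash
python3 look.py e4
```

```text
[0.55255087 0.05721974 0.18246152] [0.49290995 0.63245457 7.02427369] [0.16504341 0.22459547 0.05126925] 0.6862186678130896
[([0.4311, -0.1085, 0.0467], 0.96), ([0.5208, 0.0428, 0.055], 0.73)] [([0.4856, 0.2502, 0.0022], 0.81), ([0.7282, 0.2044, 0.0018], 0.77), ([0.5533, 0.0585, 0.1055], 0.56), ([0.5473, 0.0545, -0.0009], 0.37)] [([0.4394, -0.1462, 0.107], 0.98), ([0.5542, 0.0586, 0.1209], 0.66)]
yaw y 38.3119706909115
```

>>> move_arm --gripper '[0.5, 0.5, 0.5]' --pt "0 0 -0.04" --pt "0 0 -0.06" --pt "0 0 -0.06" --twist '[-0.05, -0.05, -0.05]'

```text
t: 12.67
eef_pos: [0.5525, 0.0572, 0.1831]
tool_rot: [0.001, 0.413, 0.911, 0.001]
contact_force: [-0.0, 1.1, 7.3]
gripper_width: 0.69
```

```bash
python3 look.py e5
```

```text
[0.55254769 0.05719999 0.18306876] [-2.31518327e-03  1.11724259e+00  7.32710835e+00] [0.18799427 0.16203378 0.01796923] 0.6902540782265162
[([0.4323, -0.1073, 0.0463], 0.91), ([0.5219, 0.042, 0.0525], 0.54)] [([0.4872, 0.2513, -0.0004], 0.7), ([0.724, 0.2028, 0.0005], 0.66), ([0.5508, 0.0565, 0.1099], 0.61)] [([0.4379, -0.1441, 0.1085], 0.95), ([0.552, 0.0568, 0.1216], 0.81)]
yaw y 41.167806023212705
```

View pics/e5.png

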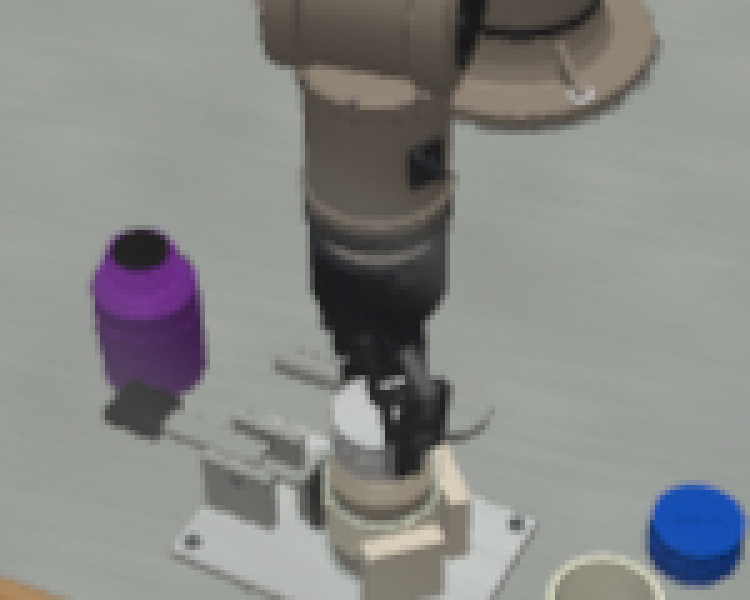

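>>> move_arm --gripper '[0.5, 0.5, 0.5]' --pt "0 0 -0.05" --pt "0 0 -0.08" --pt "0 0 -0.08" --twist '[-0.05, -0.05, -0.05]'

```text
t: 13.12
eef_pos: [0.552, 0.0568, 0.1831]
tool_rot: [0.0, 0.391, 0.921, 0.0]
contact_force: [-0.3, 0.0, 2.5]
gripper_width: 0.689
```

```bash
python3 look.py e6
```

```text
[0.55197414 0.05684516 0.18309897] [-0.32383178  0.01722692  2.53195051] [ 0.09321006 -0.06215894  0.08972085] 0.6893552082486849
[([0.4312, -0.1073, 0.0468], 0.74), ([0.5211, 0.0431, 0.0534], 0.73)] [([0.5534, 0.0568, 0.108], 0.75), ([0.7286, 0.2036, -0.001], 0.66), ([0.4899, 0.249, -0.0012], 0.65)] [([0.4375, -0.1448, 0.108], 0.73), ([0.553, 0.0546, 0.1204], 0.6), ([0.3977, 0.4817, 0.0005], 0.41), ([0.549, 0.0555, 0.0004], 0.27), ([0.4287, 0.0252, -0.0027], 0.17)]
yaw y 44.01389380935297
```

>>> move_arm --gripper '[0.5, 0.5, 0.5]' --pt "0 0 -0.02" --pt "0 0 -0.02" --pt "0 0 -0.02" --twist '[-0.05, -0.05, -0.05]'

```text
t: 13.57
eef_pos: [0.5519, 0.0568, 0.1831]
tool_rot: [0.0, 0.367, 0.93, 0.0]
contact_force: [1.7, 1.0, 0.9]
gripper_width: 0.685
```

>>> move_arm --gripper '[0.5, 0.5, 0.5]' --pt "0 0 -0.05" --pt "0 0 -0.1" --pt "0 0 -0.1" --twist '[0, 0, 0]'

```text
t: 13.82
eef_pos: [0.5518, 0.0568, 0.1839]
tool_rot: [0.0, 0.366, 0.93, 0.0]
contact_force: [2.9, 1.5, -1.3]
gripper_width: 0.689
```

```bash
python3 look.py e7
```

```text
[0.55175517 0.05684843 0.18393498] [ 2.89590082  1.52043633 -1.26200659] [ 0.19197714 -0.64581068 -0.01109778] 0.6885531578296491
[([0.5217, 0.0429, 0.0515], 0.82), ([0.4336, -0.1063, 0.0423], 0.77), ([0.5472, 0.0566, 0.0147], 0.64)] [([0.7265, 0.204, -0.0006], 0.76), ([0.4848, 0.2495, 0.0011], 0.67), ([0.5506, 0.0576, 0.1077], 0.61), ([0.396, 0.483, 0.0005], 0.31)] [([0.4351, -0.1432, 0.1086], 0.71), ([0.5529, 0.0584, 0.1203], 0.59)]
yaw y 47.00075675304909
```

>>> move_arm --gripper '[0.5, 0.5, 0.5]' --pt "0 0 -0.05" --pt "0 0 -0.1" --pt "0 0 -0.1" --twist '[0, 0, 0]'

```text
t: 14.27
eef_pos: [0.5517, 0.0568, 0.1852]
tool_rot: [0.0, 0.366, 0.931, 0.0]
contact_force: [2.0, 1.1, -2.1]
gripper_width: 0.689
```

```bash
python3 look.py e8
```

```text
[0.55170041 0.05682671 0.18518561] [ 2.03908786  1.0994735  -2.05576612] [ 0.26741128 -0.59387133 -0.00066226] 0.6894300120709927
[([0.4315, -0.106, 0.0469], 0.96), ([0.5188, 0.0444, 0.0536], 0.62)] [([0.7253, 0.2046, -0.0035], 0.94), ([0.4876, 0.2516, 0.0013], 0.72), ([0.553, 0.058, 0.1058], 0.55)] [([0.4389, -0.143, 0.1074], 0.94), ([0.6721, -0.0361, -0.0003], 0.59), ([0.5503, 0.0549, 0.1201], 0.54)]
yaw y 47.036226981294234
```

View pics/e8.png

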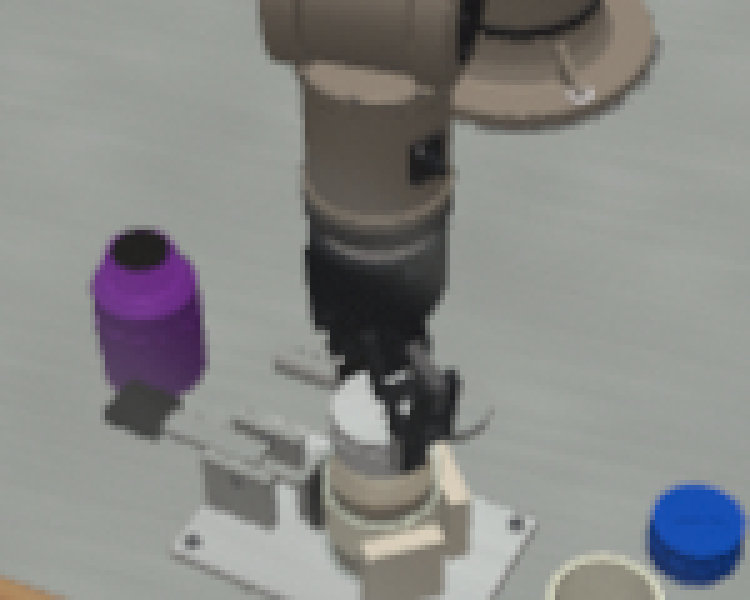

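Raising by 1.3 mm takes only about 2 N and there is no torque left, so the threads have let go. I'm lifting gently and watching the jar.

>>> move_arm --gripper '[0.5, 0.5, 0.5, 0.5]' --pt "0 0 -0.1" --pt "0 0 -0.2" --pt "0 0 -0.3" --pt "0 0 -0.3" --twist '[0, 0, 0, 0]'

```text
t: 14.8
eef_pos: [0.5515, 0.0564, 0.1883]
tool_rot: [-0.0, 0.366, 0.93, -0.0]
contact_force: [1.8, -0.4, -0.7]
gripper_width: 0.689
```

```bash
python3 look.py e9
```

```text
[0.55147421 0.05644337 0.18826741] [ 1.7927376  -0.37895845 -0.68458747] [ 0.00239543 -0.28811046  0.02442451] 0.6888079503566388
[([0.4334, -0.1056, 0.0477], 0.78), ([0.5227, 0.0446, 0.0562], 0.59), ([0.4248, 0.0235, -0.0004], 0.28)] [([0.7256, 0.2054, 0.0034], 0.67), ([0.4876, 0.253, 0.0004], 0.56), ([0.5507, 0.061, 0.1123], 0.54)] [([0.551, 0.0569, 0.1226], 0.89), ([0.4402, -0.1448, 0.1063], 0.58)]
yaw y 47.023639255553505
```

View pics/e9.png

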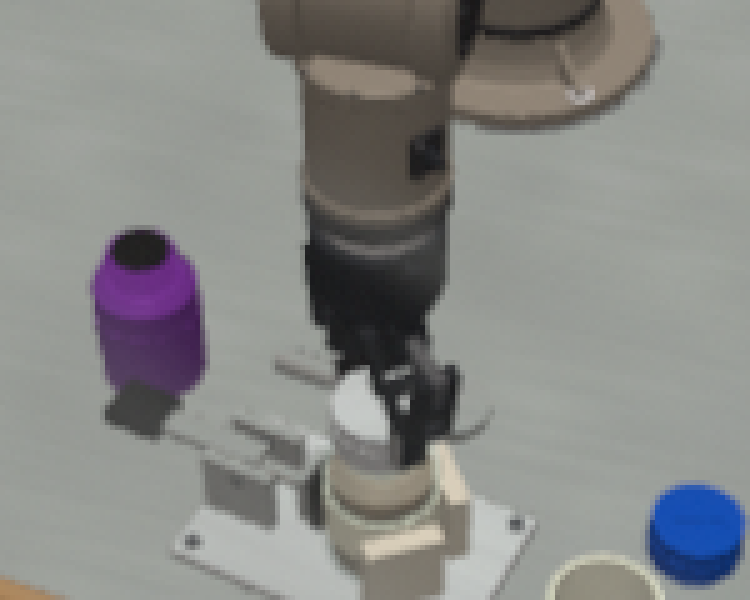

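The force equals the cap's own weight (−0.7 N), so it is free. I'm lifting another 2.7 cm.

>>> move_arm --gripper '[0.5, 0.5, 0.5, 0.5, 0.5]' --pt "0 0 -0.4" --pt "0 0 -0.9" --pt "0 0 -1.4" --pt "0 0 -2" --pt "0 0 -2.4" --twist '[0, 0, 0, 0, 0]'

```text
t: 15.42
eef_pos: [0.5516, 0.0569, 0.213]
tool_rot: [0.0, 0.366, 0.931, 0.0]
contact_force: [0.5, 0.6, -0.9]
gripper_width: 0.684
```

>>> move_arm --gripper '[0.5, 0.5, 0.5, 0.5, 0.5]' --pt "0 0 -0.2" --pt "0 0 -0.3" --pt "0 0 -0.3" --pt "0 0 -0.3" --pt "0 0 -0.3" --twist '[0, 0, 0, 0, 0]'

```text
t: 15.83
eef_pos: [0.5515, 0.0568, 0.2149]
tool_rot: [-0.0, 0.366, 0.931, -0.0]
contact_force: [0.1, -0.3, -0.8]
gripper_width: 0.689
```

```bash
python3 look.py f1; python3 - <<'E'
from h import *
S=read_camera("scene")
print(spot_point("lever_pad","scene"))
for n in("scoop","spatula","cup","squeeze_bottle","spare_jar","pot","spoon"):print(n,[(d["centre"],round(d["p"],2)) for d in spot_point(n,"scene")][:2])
E
```

```text
[0.55149519 0.05677222 0.21487185] [ 0.08561888 -0.29156331 -0.79922868] [-0.00928668 -0.05886499  0.03643941] 0.6885127862789436
[([0.5232, 0.044, 0.0551], 0.8), ([0.433, -0.1058, 0.0465], 0.63), ([0.4631, -0.3413, 0.0004], 0.47)] [([0.5501, 0.0572, 0.1392], 0.75), ([0.724, 0.202, -0.0031], 0.59), ([0.4888, 0.2499, -0.0002], 0.58)] [([0.4609, -0.3415, 0.0021], 0.7), ([0.4399, -0.143, 0.1054], 0.69), ([0.5491, 0.0566, 0.1172], 0.61)]
yaw y 47.04107680809916
[{'centre': [0.5201, -0.116, 0.0577], 'p': 0.7}]
scoop [([0.4269, 0.023, -0.0009], 0.49)]
spatula [([0.6711, -0.0336, -0.0015], 0.77)]
cup [([0.6103, 0.2065, -0.0029], 0.7), ([0.5499, 0.0555, 0.0141], 0.38)]
squeeze_bottle [([0.6678, -0.3637, 0.002], 0.75), ([0.6723, -0.0362, -0.0021], 0.29)]
spare_jar [([0.4594, -0.341, 0.0017], 0.86), ([0.3305, -0.3688, -0.0007], 0.23)]
pot [([0.3977, 0.4841, 0.0007], 0.73)]
spoon [([0.329, -0.3728, 0.0004], 0.69), ([0.6721, -0.0373, -0.0021], 0.48)]
```

View pics/f1.png

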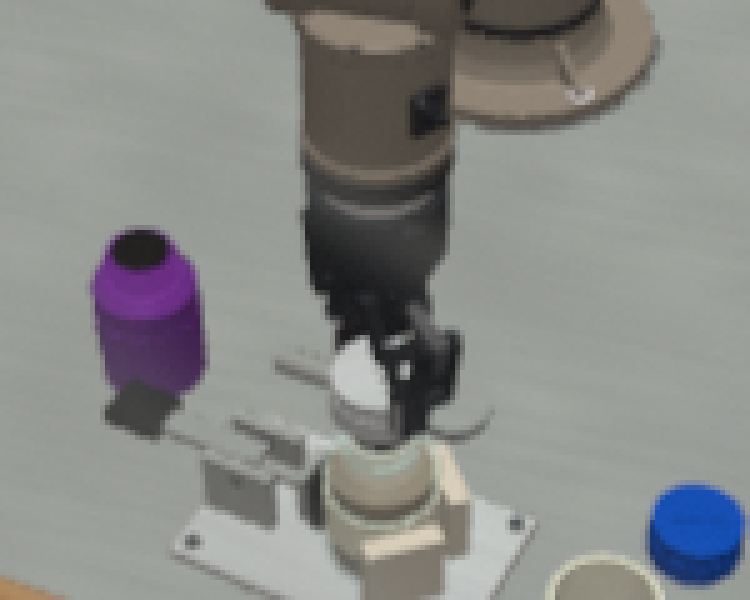

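The picture shows the cap level in the gripper at crop (370,395). The open rim is below it at (380,455), the jar is in place, and the lever is down at (140,410). Handing in.

```bash
python3 -c "
from station import *
print(hand_in())"
```

```text
the job is handed in; nothing more can be done
None
```

The cap is off the jar and held level in the gripper over the mouth, with the clamp still shut. I handed the job in at about 16 s; no verdict was given.

- **Lever:** I pushed it down until it hit its hard stop. Force rose from 8 to 40 N with no further travel, and the paddle ended at about 57 mm over the table.
- **Cap:** I gripped it with 60 N and turned it about 57° anticlockwise in small steps, rising with the thread. The torque had dropped to zero and lifting took only about 2 N, so I lifted it straight up.

**Last checks:**
- **Cap position:** its lower edge is about 2 cm above the rim, within a few mm of the jar's axis. The force on the tool is just the cap's own weight, about 0.8 N.
- **Jar and lever:** the jar's side point was found within about 5 mm of where it started, close to the network's own error. The lever still reads down.
- **Bystanders:** all seven were found within a few mm of where they started.

**Uncertain:**
- The pad's force on the jar could not be measured directly. I judged it from the lever being fully down and the pad touching the jar.
- The exact angle at which the threads let go is known only to about 5°. It probably came between 51° and 57°.
- Side moments of up to 0.65 N m showed up while the cap was gripped on the jar; they were gone once it was free.

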